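# Emergency-release the centrifuge and hold its lid up

### The job

The power has failed with samples locked in the small centrifuge, and the strut of its lid is dead. Take the red-handled release rod from the green rack, push it fully home down the yellow-ringed release hole so that the lid unlocks, and leave it standing there. Then raise the lid, which has a blue grip in front, to 60 degrees from shut, without letting it drop back, and finish still holding it there with the gripper's fingers, so that a colleague can lift the samples out; leave the tubes and the tip box where they are.

Things in the scene. Friction and masses are not known exactly. Their poses are not given: they have to be found in the camera images.
- centrifuge: White benchtop centrifuge, fixed, 240 deep (x) x 270 wide (y), flat deck 115 above the bench. Origin: centre of its underside; x from its front to its back, y to its left, z up. Lid over the left part (y -60 to +130, x -92 to +100, top at z = 137); control strip with the release hole on the right (y -135 to -65). The front slopes back from x = -125 at z = 20 to x = -95 at the deck
- release_hole (a point): Centre of the mouth of the vertical release hole, flush with the deck, ringed in yellow, at (-50, -100, 115) mm in the centrifuge frame, same axes. Bore 9.5 mm with a 3 mm countersink. 50 mm down the rod meets a plunger that takes about 3 N to push on; the rod is fully home 60 mm down, when the shoulder of its handle sits on the deck
- release (a joint): Travel of that plunger (m): 0 lid locked, 0.010 rod fully home. The lid is unlocked from about 0.008. The plunger stays where it is pushed
- lid (a joint): Angle of the lid (rad): 0 shut, grows as it opens, stop at 1.40; 60 degrees = 1.047. Locked until the release is pushed. The lid weighs about 0.45 kg and falls shut from any angle unless held; it has no spring
- lid_grip (a point): Grip point: middle of the blue tongue that sticks out 53 mm ahead of the lid edge, 15 mm behind its free end. Tongue 44 wide (along the hinge line), 16 thick. Axes turn with the lid: x to the hinge, y along the hinge line, z out of the lid's top. Shut, it is at (-130, 35, 126) mm in the centrifuge frame, clear of the front: pinch its two side faces from above; it can turn between the fingers
- lid_hinge (a point): Middle of the hinge line at the back of the lid, at (100, 35, 118) mm in the centrifuge frame; the hinge line runs along the centrifuge's y. In the lid's axes lid_grip lies 230 mm from it towards the free end and 8 mm above
- rack: Green plastic rack, fixed, 170 (x) x 64 (y) x 50 high; origin: centre of its underside. Three holes in a row along its x: the rod's at x = -55, the tubes' at x = +5 and +60; rod and tubes stand with their feet 8 mm above the bench, 42 mm deep
- rod: Release rod, upright in the rack, about 60 g, 110 mm long in all: steel shaft 8 mm thick and 60 long, then a red round handle 18 mm thick and 50 long. Origin: the foot of the shaft, its lower tip; z up the rod
- rod_grip (a point): Point to grip on the rod, on its axis in the red handle, 90 mm above its tip (20 mm below its top)
- tube_a: Capped 50 ml tube with blue cap, 34 mm wide and 112 tall, standing in the rack; origin: centre of its foot. Leave alone
- tube_b: Capped 50 ml tube with orange cap, 34 mm wide and 112 tall, standing in the rack; origin: centre of its foot. Leave alone
- tip_box: Pipette-tip box, blue with clear top, 120 x 82 x 70 high, loose on the bench; origin: centre of its underside. Leave alone

How it is judged (in metres and radians):
On the way:
1. the release rod is fully home in the release hole, with the lid still down (z of rod in the frame of release_hole below -0.057 m and horizontal distance between rod and release_hole below 0.004 m and value of joint release above 0.0075 m and value of joint lid below 0.1 rad), for 0.2 s.
At the end, for the whole second after the job is handed in: The lid is held still by the gripper's fingers at 60 degrees from shut, give or take 5 (0.96 to 1.134 rad), nothing else carrying it; the release rod stands by itself in the release hole, fully home to within 3 mm; the tubes and the tip box are within 20 mm of where they were (value of joint lid between 0.96 and 1.134 rad and velocity of joint lid between -0.08 and 0.08 rad/s and contact force between the fingers and lid above 0.8 N and contact force between each of rod, tip_box and lid below 0.1 N and contact force between the fingers and rod below 0.1 N and z of rod in the frame of release_hole below -0.057 m and horizontal distance between rod and release_hole below 0.004 m and angle between rod's own z axis and vertical below 0.1 rad and distance of each of tube_a, tube_b, tip_box from where it was at the start of the episode below 0.02 m); the arm keeps its last pose, push and grip.
It fails at once if the lid drops back (falls faster than 1.5 rad/s) (velocity of joint lid below -1.5 rad/s).
It fails at once if a tube or the tip box is pushed away or tipped (distance of any of tube_a, tube_b, tip_box from where it was at the start of the episode above 0.03 m or angle between any of tip_box, tube_a, tube_b's own z axis and vertical above 0.3 rad).
It also fails if it takes over 69 s, if anything falls off the work surface, if the arm or the gripper's body presses on something with over 40 N, if the wrist force passes 120 N, or if a joint passes its speed limit or range.

### The arm

A 6-joint arm with a two-finger parallel gripper is mounted at the origin on the work surface. World frame = base frame: x ahead of the robot, y to its left, z up, the work surface at z = 0. Lengths are in m, angles in degrees, forces in N, time in s.
With the tool pointing down it reaches from about 0.15 to 0.775 m from the base axis. Payload 6.1 kg.
Tool frame: the origin (TCP) lies at the very end of the fingers, on their centre line; the grasp point (between the pads) lies 19 mm behind it; z points along the fingers, y is the line along which they close (so a half turn about z gives the same grasp; the last joint's range is limited). The gripper opens to 85 mm and grips with 20 to 120 N. Pads are 22 mm wide; open, the fingers measure 114 mm over their backs; the gripper's body (76 mm by 85 mm) begins 54 mm behind the grasp point. The pads swing forward as they close: fully open they stand 13 mm farther back than shut.
Start: joints at [-64.744, 7.208, -2.269, 80.523, 0, 90], TCP at [0.224, -0.475, 0.231] pointing down, gripper open.
Joint ranges: [-155.77, 155.77], [-54.66, 111.73], [-72.52, 77.12], [-102.08, 115.82], [-83.92, 84.16], [-180, 180]. Speed limits (degrees/s): [136.94, 136.94, 172.46, 180, 180, 180].

### API

Orientations are given as [roll, pitch, yaw] about the fixed x, y, z axes, in that order (R = Rz(yaw) Ry(pitch) Rx(roll)).
In Python, from station import r, claw, kin, cams gives the robot as it stands. The module is installed in compiled form; this text tells all that it offers. Calls block until the motion is done:
- r.move_to(position, orientation): joint-space move of the TCP to a pose.
- r.move_straight(position, feed=0.15, rot=None, threshold=None): straight line of the TCP; rot=None keeps the orientation; feed is the mean speed in m/s. With threshold (N) it stops when the force on the tool has changed by that much, and returns True; else False.
- r.move_j(angles): joint-space move.
- claw.set_gripper(opening): finger opening in m; the grip force is fixed at half the most; returns when the fingers have stopped.
- r.sleep(seconds).
- kin.solve_ik(position, orientation): joint angles nearest the present ones, or None.
- r.read_state(): the state.
- cams.camera(name): name is "scene" or "top" or "wrist"; returns a dict with "color" (420x560x3 uint8, red, green, blue), "depth" (420x560 float32, m along the optical axis (not along the pixel's ray), 0 where there is no reading), "mtx" (3x3 intrinsics, pixels), "position" and "attitude" of the camera in the world. Camera axes: x right, y down, z forward; pixel columns grow to the right and rows downward; lengths in m; the calibration is good to about 2 mm. A picture is of the moment at which its call begins.
A pose or a line that the arm cannot do raises r.IKError and nothing moves.
- r.sign_off(): hands the job in; it is judged then, once.
The state is a dict: "clock": time; "joint_positions": joint angles; "dq": joint speeds; "tau": joint torques, N m; "ee_pos": TCP position; "orientation": TCP orientation; "ft_force": force on the tool from outside, world axes, zero at the start; "torque": the same for the moment, N m; "grip_width": finger opening in m; "grasp_force": force on a finger pad.
Only numpy, scipy, OpenCV 4.12 (cv2) and the standard library are available. Lean on these libraries where they do the work, as an engineer would, in place of code of your own. Each camera call takes 0.05 s, during which the arm holds its last target. There are 200 camera calls.

## Working session

There is one attempt and no reset: what is moved stays moved. The work goes in short steps, each a Python script; the robot and the scene stay as the last script left them, time stands still between calls to the robot, and variables do not carry over. Pictures are saved under pics/ and viewed, at most 12 in all, crops included, and the job is handed in when it is done.

```bash
mkdir -p pics; python3 - <<'E'
from station import r,claw,kin,cams
import cv2,numpy as np
for n in("top","scene"):
    c=cams.camera(n); np.savez(n+".npz",**{k:np.array(v) for k,v in c.items()})
    cv2.imwrite(f"pics/{n}0.png",c["color"][:,:,::-1]); print(n,c["position"],c["attitude"],c["mtx"])
print(r.read_state())
E
```

```text
top [0.44014251 0.02341594 1.1992061 ] [-173.01141654   -0.42489951  -88.38363835] [[514.43198921   0.         283.9683717 ]
 [  0.         514.43198921 218.88902399]
 [  0.           0.           1.        ]]
scene [ 0.9455839  -0.66032431  0.85159309] [-134.84940884    0.86647386   27.90106753] [[427.50734355   0.         280.72415925]
 [  0.         427.50734355 214.94129053]
 [  0.           0.           1.        ]]
{'clock': 0.1, 'joint_positions': array([-6.47415102e+01,  7.23862619e+00, -2.31913936e+00,  8.05216986e+01,
       -1.57695141e-04,  8.99996661e+01]), 'dq': array([-0.12757269, -0.11350171,  0.14450586,  0.0209344 , -0.01583342,
       -0.02355224]), 'tau': array([-1.17931195e-03, -4.36905169e+01,  3.53604233e+01,  1.37294116e-02,
        2.38854653e-05, -1.95333899e-05]), 'ee_pos': array([ 0.22387304, -0.47449842,  0.2306107 ]), 'orientation': array([-1.79920536e+02,  1.57231875e-04,  2.52588239e+01]), 'ft_force': array([-0.42345826,  1.07455888, -0.32420121]), 'torque': array([0.01053231, 0.00953104, 0.00159636]), 'grasp_force': 0.0, 'grip_width': 0.0854097803101792}
```

View pics/top0.png

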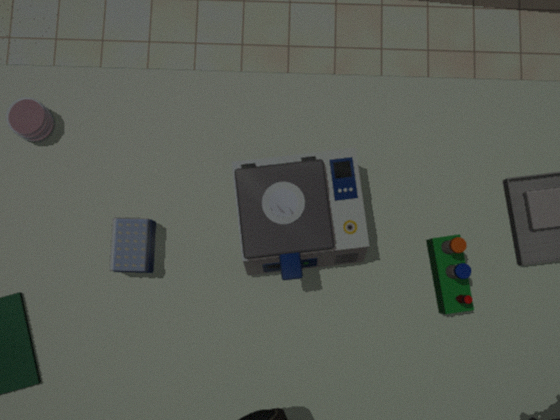

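View pics/scene0.png

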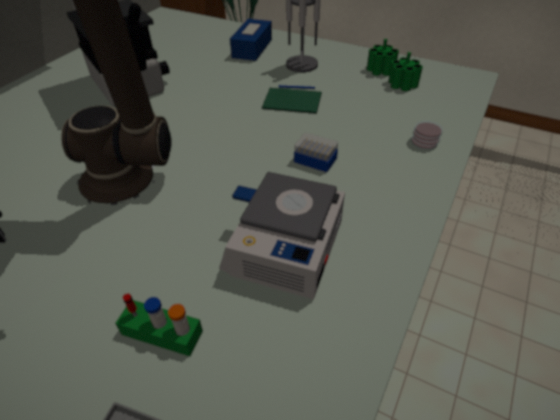

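Top view: red rod top at about (466,300), blue cap (462,271), orange cap (458,245), yellow ring (350,227), and blue tongue (291,266). The scene view shows the same rod at (129,300), ring at (250,241) and tongue at (243,194).

```bash
cat > h.py <<'E'
import numpy as np,cv2
from scipy.spatial.transform import Rotation as Ro
def ray(c,uv):
    R=Ro.from_euler('xyz',c["attitude"],degrees=True).as_matrix()
    d=R@np.linalg.inv(c["mtx"])@np.array([uv[0],uv[1],1.]); return np.array(c["position"]),d
def onz(c,uv,z):
    p,d=ray(c,uv); return p+d*(z-p[2])/d[2]
def two(c1,u1,c2,u2):
    p,d=ray(c1,u1);q,e=ray(c2,u2)
    t=np.linalg.lstsq(np.stack([d,-e],1),q-p,rcond=None)[0]
    return (p+d*t[0]+q+e*t[1])/2, np.linalg.norm(p+d*t[0]-q-e*t[1])
def blobs(c,lo,hi,roi,amin=8):
    x0,y0,x1,y1=roi; h=cv2.cvtColor(np.ascontiguousarray(c["color"][y0:y1,x0:x1]),cv2.COLOR_RGB2HSV)
    m=cv2.inRange(h,np.array(lo),np.array(hi))
    n,l,s,ce=cv2.connectedComponentsWithStats(m)
    o=[(int(s[i,4]),ce[i]+[x0,y0],s[i,:4]+[x0,y0,0,0]) for i in range(1,n) if s[i,4]>=amin]
    return sorted(o,key=lambda a:-a[0]),m
E
python3 - <<'E'
from h import *
t=dict(np.load("top.npz"));s=dict(np.load("scene.npz"))
def sh(n,c,lo,hi,roi,z=None):
    b,_=blobs(c,lo,hi,roi)
    for a in b[:3]: print(n,a[0],a[1].round(1),a[2],onz(c,a[1],z).round(4))
    return b
sh("rod t",t,(0,150,90),(6,255,255),(440,280,490,320),.118)
sh("rod s",s,(0,150,60),(6,255,255),(110,280,150,320),.118)
R=sh("ring t",t,(15,90,80),(35,255,255),(335,212,365,245),.115)
Q=sh("ring s",s,(15,60,80),(35,255,255),(235,228,265,255),.115)
G=sh("tong t",t,(100,120,50),(125,255,255),(265,235,320,290),.134)
sh("tong s",s,(100,120,40),(125,255,255),(225,180,262,210),.134)
gr=sh("rack t",t,(50,120,40),(75,255,255),(415,225,490,325),.05)
print("ring 2view",two(t,R[0][1],s,Q[0][1]))
# rack and lid oriented boxes
_,m=blobs(t,(50,120,40),(75,255,255),(415,225,490,325))
k=cv2.findNonZero(m); b=cv2.boxPoints(cv2.minAreaRect(k))+[415,225]
print("rack box",[onz(t,u,.05).round(3) for u in b])
_,m=blobs(t,(100,120,50),(125,255,255),(265,235,320,290))
im=t["color"][130:320,220:490][:,:,::-1]
cv2.imwrite("pics/crop.png",cv2.resize(im,None,fx=2.95,fy=2.95,interpolation=cv2.INTER_CUBIC))
E
```

```text
rod t 32 [468.2 299.2] [465 296   7   7] [ 0.4154 -0.3692  0.118 ]
rod s 42 [126.7 297.2] [123 294   8   8] [ 0.4209 -0.3689  0.118 ]
ring t 84 [349.7 226.6] [343 220  14  14] [ 0.5609 -0.1207  0.115 ]
ring s 100 [248.6 240.4] [242 235  14  12] [ 0.5622 -0.1184  0.115 ]
tong t 466 [290.3 265.4] [280 253  22  26] [0.4747 0.0035 0.134 ]
tong s 214 [243.7 193.4] [233 187  22  14] [ 0.4796 -0.0022  0.134 ]
rack t 1452 [450.1 277.9] [432 235  42  79] [ 0.4597 -0.3543  0.05  ]
ring 2view (array([ 0.56176225, -0.11988262,  0.11607036]), np.float64(0.0024323559413686217))
rack box [array([ 0.546, -0.312,  0.05 ]), array([ 0.56 , -0.376,  0.05 ]), array([ 0.392, -0.405,  0.05 ]), array([ 0.379, -0.342,  0.05 ])]
```

View pics/crop.png

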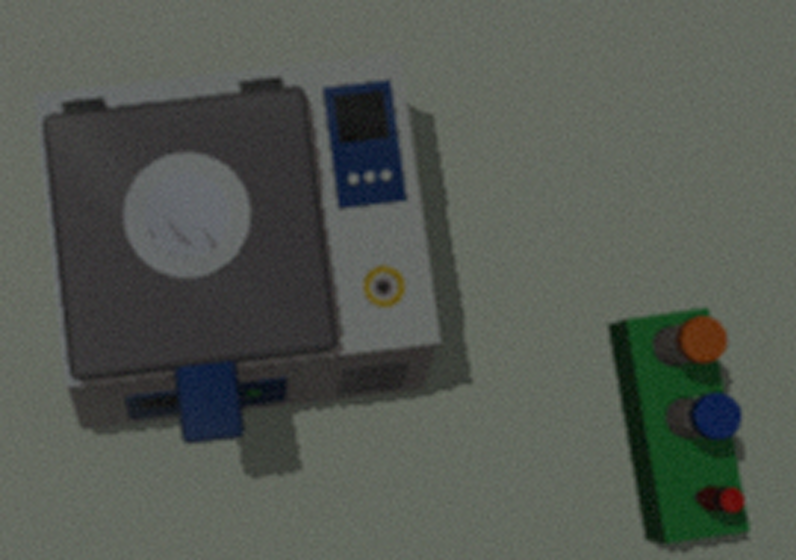

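Crop confirms: lid corners at (73,376), (337,347), (45,118), (303,88), ring (383,286), rod (731,500). Rack yaw is about 10°, and the rod is near (0.417,-0.369). Next I refine with the wrist camera while moving in.

```bash
python3 - <<'E'
from h import *
from station import r,claw,kin,cams
t=dict(np.load("top.npz"))
L=[onz(t,np.array(u)/2.95+[220,130],.137)[:2] for u in((73,376),(337,347),(45,118),(303,88))]
for a,b in((2,0),(3,1),(1,0),(3,2)):
    d=L[a]-L[b]; print(a,b,np.linalg.norm(d).round(3),np.degrees(np.arctan2(d[1],d[0])).round(1))
print("lid centre",np.mean(L,0))
def shot(n,p,yaw):
    r.move_to(p,[180,0,yaw]); c=cams.camera("wrist")
    np.savez(n+".npz",**{k:np.array(v) for k,v in c.items()}); cv2.imwrite(f"pics/{n}.png",c["color"][:,:,::-1])
    print(n,np.round(c["position"],3),np.round(c["attitude"],1),c["mtx"][0,0],r.read_state()["ee_pos"].round(4))
shot("w_cent",[.50,-.06,.34],8)
shot("w_rod",[.40,-.365,.26],10)
a,b=[cv2.imread(f"pics/{n}.png") for n in("w_cent","w_rod")]
cv2.imwrite("pics/w_both.png",cv2.resize(np.hstack([a,b]),(800,300)))
print(r.read_state()["clock"])
E
```

```text
2 0 0.185 8.3
3 1 0.187 8.4
1 0 0.186 -82.1
3 2 0.186 -81.5
lid centre [0.59285791 0.01922793]
w_cent [ 0.577 -0.049  0.482] [ 1.622e+02 -1.000e-01 -8.200e+01] 366.05059730091915 [ 0.4999 -0.0608  0.3398]
w_rod [ 0.477 -0.35   0.403] [ 1.622e+02 -1.000e-01 -8.000e+01] 366.05059730091915 [ 0.4007 -0.3643  0.2605]
3.3
```

View pics/w_both.png

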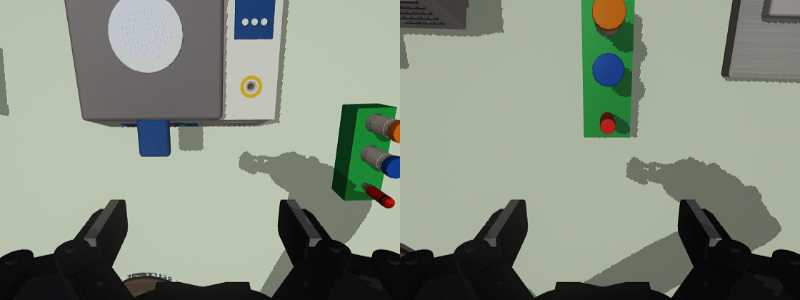

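Wrist views (half-scale): ring at (251,86), tongue at (155,139) and lid edges on the left; rod head at (208,126) on the right, standing in the rack with room on both sides.

```bash
python3 - <<'E'
from h import *
c=dict(np.load("w_cent.npz"));w=dict(np.load("w_rod.npz"));t=dict(np.load("top.npz"));s=dict(np.load("scene.npz"))
def sh(n,c,lo,hi,roi,z):
    b,m=blobs(c,lo,hi,roi,30)
    for a in b[:2]: print(n,a[0],a[1].round(1),a[2],onz(c,a[1],z).round(4))
    return b,m
b,m=sh("ring",c,(20,100,80),(35,255,255),(320,90,385,150),.115)
T=blobs(t,(15,90,80),(35,255,255),(335,212,365,245))[0][0][1]
print(two(t,T,c,b[0][1]))
b,m=sh("tong",c,(100,150,50),(125,255,255),(180,170,250,230),.134)
k=cv2.findNonZero(m);bx=cv2.boxPoints(cv2.minAreaRect(k))+[180,170]
for u in bx: print("tc",u.round(1),onz(c,u,.134).round(4))
b,m=sh("rod",w,(0,170,60),(8,255,255),(265,150,320,205),.118)
# top disc: brighter pixels; axis-symmetric disc radius check
h=cv2.cvtColor(w["color"],cv2.COLOR_RGB2HSV)[150:205,265:320]
V=h[...,2][m>0]; th,_=cv2.threshold(V.reshape(-1,1),0,255,cv2.THRESH_OTSU); print("otsu",th,V.min(),V.max())
b2,m2=sh("rodtop",w,(0,170,int(th)),(8,255,255),(265,150,320,205),.118)
k=cv2.findNonZero(m2);(x,y),rad=cv2.minEnclosingCircle(k);u=np.array([x+265,y+150]);print(u,rad,"expected r",9/1000*366/(.403-.118),onz(w,u,.118))
print("depth rod",w["depth"][int(u[1]),int(u[0])])
b,m=sh("rack",w,(50,120,40),(75,255,255),(240,0,350,200),.05)
cv2.imwrite("pics/rodcrop.png",cv2.resize(w["color"][140:210,250:330][:,:,::-1],None,fx=7,fy=7))
E
```

```text
ring 420 [351.3 120.9] [336 106  31  31] [ 0.5616 -0.1182  0.115 ]
(array([ 0.56159029, -0.12101085,  0.10533943]), np.float64(0.0021350272136784667))
tong 2097 [214.7 193.3] [180 170  58  49] [0.4758 0.005  0.134 ]
tc [180. 218.] [0.4454 0.0374 0.134 ]
tc [180. 170.] [0.4944 0.04   0.134 ]
tc [249. 170.] [ 0.5035 -0.0259  0.134 ]
tc [249. 218.] [ 0.4549 -0.0312  0.134 ]
rod 374 [290.4 175.9] [280 165  22  23] [ 0.4175 -0.3664  0.118 ]
rod 94 [288.7 161.1] [281 157  18  11] [ 0.4289 -0.3629  0.118 ]
otsu 125.0 61 186
rodtop 342 [290.5 176.6] [280 167  22  21] [ 0.4169 -0.3665  0.118 ]
[290.5 176.5] 10.511998176574707 expected r 11.557894736842103 [ 0.4170263  -0.36648789  0.118     ]
depth rod 0.28997588
rack 9119 [289.3 102.8] [254   0  75 192] [ 0.4708 -0.3568  0.05  ]
```

View pics/rodcrop.png

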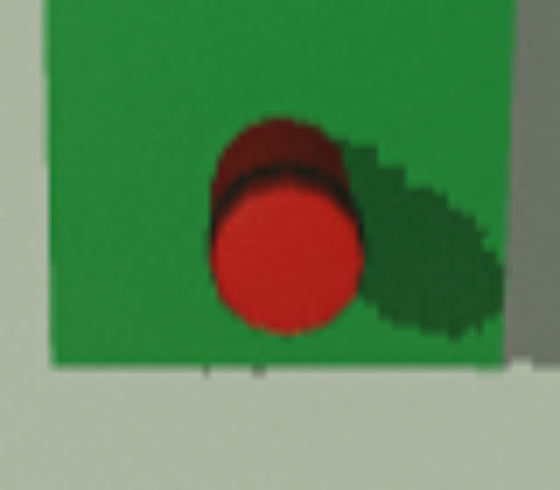

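The rod's top disc is centred at (290.5,176.5), giving (0.417,-0.367) in agreement with the other views. The ring is at (0.5613,-0.119) and the yaw is 8.3°. From these the lid centre and tongue come out within 3 mm of where I measured them. Grasping the rod now.

```bash
python3 - <<'E'
from h import *
from station import r,claw,kin,cams
x,y=.417,-.367
r.move_to([x,y,.17],[180,0,10]); r.move_straight([x,y,.079],.1)
claw.set_gripper(0); s=r.read_state(); print(s["grip_width"],s["grasp_force"],s["ee_pos"],s["ft_force"])
r.move_straight([x,y,.235],.12)
s=r.read_state();print(s["grip_width"],s["grasp_force"],s["ft_force"])
hx,hy=.5613,-.119
r.move_to([hx,hy,.235],[180,0,8.3-90])
s=r.read_state();print(s["joint_positions"].round(1),s["ee_pos"],s["clock"])
ims=[]
for n in("wrist","scene"):
    c=cams.camera(n);np.savez("h_"+n+".npz",**{k:np.array(v) for k,v in c.items()}); ims.append(c["color"][:,:,::-1])
cv2.imwrite("pics/held.png",np.hstack([ims[0][100:400,80:480],cv2.resize(ims[1][150:270,190:350],(400,300))]))
E
```

```text
0.01670111067616022 58.36693525314331 [ 0.41707418 -0.36698631  0.07920577] [-0.71565307  1.54995281  2.7901842 ]
0.016354163168855924 58.4682297706604 [ 0.85437444  0.39484854 -0.8255939 ]
[ -12.    12.6    4.6   82.1   -0.  -110.3] [ 0.56129061 -0.11913555  0.23499126] 10.3667
```

View pics/held.png

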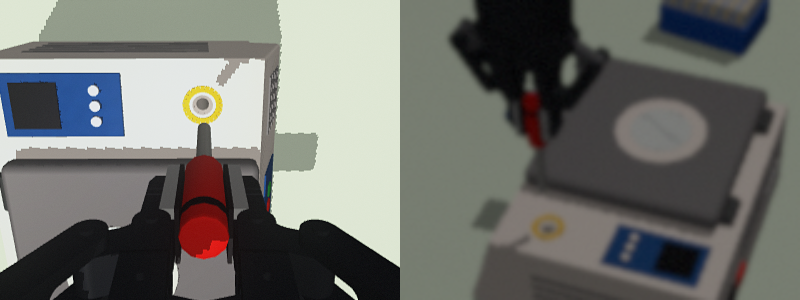

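The held view shows the rod upright in the pads, with its tip at about (204,125) and the ring at (202,104). I'll lower it to 8 mm above the hole and compare the tip and ring in one picture.

```bash
python3 - <<'E'
from h import *
from station import r,claw,kin,cams
c=dict(np.load("h_wrist.npz"))
b,_=blobs(c,(20,100,80),(35,255,255),(240,160,330,250),30)
print("ring hi",b[0][1],onz(c,b[0][1],.115),"tip ~",onz(c,(284,224),.164))
r.move_straight([.5613,-.119,.194],.08)
c=cams.camera("wrist");np.savez("lo.npz",**{k:np.array(v) for k,v in c.items()})
b,_=blobs(c,(20,100,80),(35,255,255),(220,140,350,290),30)
for a in b[:3]: print(a)
cv2.imwrite("pics/lo.png",cv2.resize(c["color"][150:290,220:350][:,:,::-1],None,fx=4,fy=4))
E
```

```text
ring hi [282.02660407 204.27386541] [ 0.56167589 -0.11837062  0.115     ] tip ~ [ 0.560611  -0.1202722  0.164    ]
(771, array([281.95979248, 219.99481193]), array([259, 201,  47,  43]))
```

View pics/lo.png

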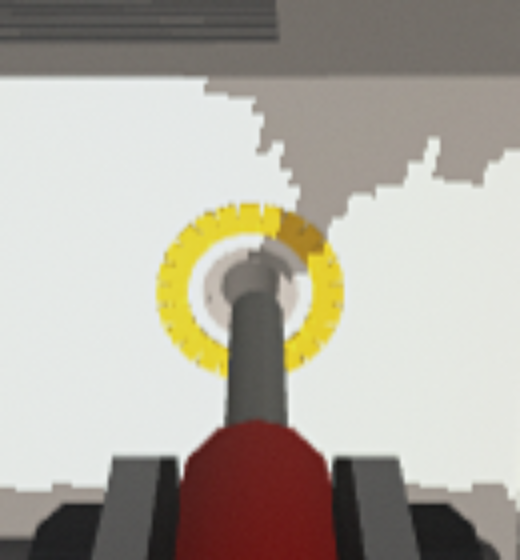

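Ring centre in the crop is about (250,294). The rod tip's far rim is at (257,291), so the foot centre is near (257,316).

```bash
python3 - <<'E'
from h import *
c=dict(np.load("lo.npz"))
f=lambda x,y:(x/4+220,y/4+150)
h=onz(c,f(250,292),.115);t=onz(c,f(257,316),.123)
print(h,t,h-t,"shaft width check",onz(c,f(230,316),.123)-onz(c,f(284,316),.123), "ring diam",onz(c,f(157,292),.115)-onz(c,f(343,292),.115))
u=np.array([np.cos(np.radians(8.3)),np.sin(np.radians(8.3))]);print("along cent x",(h-t)[:2]@u,"y",(h-t)[:2]@[-u[1],u[0]])
E
```

```text
[ 0.56129154 -0.11783241  0.115     ] [ 0.56004185 -0.11685855  0.123     ] [ 0.00124969 -0.00097386 -0.008     ] shaft width check [0.00831374 0.00120859 0.        ] ring diam [0.02955032 0.00429659 0.        ]
along cent x 0.001096017721603782 y -0.0011440591548132198
```

```bash
python3 - <<'E'
from station import r,claw,kin,cams
x,y=.5625,-.1200
r.move_straight([x,y,.194],.05)
def p(n,a): s=r.read_state();print(n,a,s["ee_pos"].round(4),s["ft_force"].round(1),round(s["clock"],1))
a=r.move_straight([x,y,.170],.04,threshold=8);p("enter",a)
if not a:
    a=r.move_straight([x,y,.139],.05,threshold=12);p("bore",a)
    if not a:
        a=r.move_straight([x,y,.122],.02,threshold=18);p("home",a)
E
```

```text
enter True [ 0.5622 -0.1197  0.1808] [-0.   0.9 -0.5] 11.8
```

```bash
python3 - <<'E'
from station import r,claw,kin,cams
x,y=.5625,-.1200
def p(n,a): s=r.read_state();print(n,a,s["ee_pos"].round(4),s["ft_force"].round(1),s["torque"].round(2),round(s["clock"],1),s["grip_width"])
r.sleep(.3);p("rest",0)
a=r.move_straight([x,y,.165],.04,threshold=12);p("enter",a)
if not a:
    a=r.move_straight([x,y,.139],.04,threshold=15);p("bore",a)
E
```

```text
rest 0 [ 0.5625 -0.1199  0.1819] [ 0.4  1.2 -1. ] [ 0.33  0.06 -0.01] 12.1 0.016615069320005414
enter False [ 0.5624 -0.1198  0.1646] [-0.6  2.9 -0.7] [ 0.61 -0.   -0.  ] 12.7 0.016554546624020044
bore False [ 0.5623 -0.1198  0.1385] [ 0.7  3.  -3. ] [ 1.06  0.06 -0.02] 13.5 0.016681350919131845
```

```bash
python3 - <<'E'
from h import *
from station import r,claw,kin,cams
x,y=.5624,-.1199
def p(n,a): s=r.read_state();print(n,a,s["ee_pos"].round(4),s["ft_force"].round(1),s["torque"].round(2),round(s["clock"],1),s["grip_width"])
a=r.move_straight([x,y,.120],.02,threshold=25);p("home",a); r.sleep(.3);p("rest",0)
c=cams.camera("wrist"); cv2.imwrite("pics/home.png",cv2.resize(c["color"][150:400,180:400][:,:,::-1],None,fx=2,fy=2))
E
```

```text
home True [ 0.5625 -0.1195  0.1263] [-1.   0.2  5.7] [ 0.2   0.22 -0.04] 14.2 0.016719883572571474
rest 0 [ 0.5626 -0.1195  0.1263] [-0.5  0.8  5.6] [0.23 0.22 0.01] 14.5 0.016392357579493887
```

View pics/home.png

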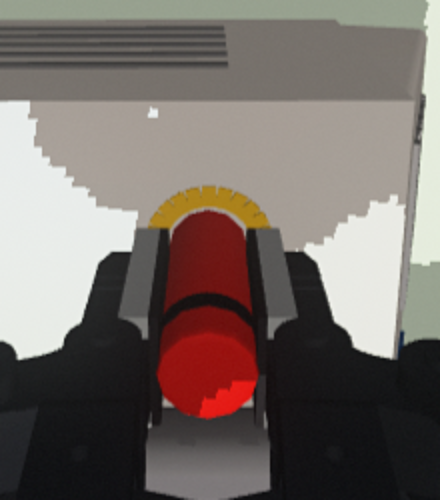

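The picture shows the red shoulder on the deck inside the ring, and the TCP height of 0.1263 matches the expected 0.126. Next: release, retreat, and grip the tongue.

```bash
python3 - <<'E'
from h import *
from station import r,claw,kin,cams
def p(n): s=r.read_state();print(n,s["ee_pos"].round(4),s["ft_force"].round(1),round(s["clock"],1),s["grip_width"],s["grasp_force"])
claw.set_gripper(.085);p("open")
r.move_straight([.5625,-.1195,.28],.1);p("up")
g=[.463,.003]
r.move_to(g+[.25],[180,0,8.3]);
c=cams.camera("wrist"); 
r.move_straight(g+[.103],.1,threshold=15);p("down")
t=cams.camera("top")
b,_=blobs(t,(0,150,60),(8,255,255),(320,200,390,260),5)
for a in b[:2]:print("rod",a[1],onz(t,a[1],.165))
cv2.imwrite("pics/pre.png",np.hstack([cv2.resize(c["color"][:,:,::-1],(400,300)),cv2.resize(t["color"][180:300,240:400][:,:,::-1],(400,300))]))
E
```

```text
open [ 0.5616 -0.1182  0.1244] [-0.5  0.9 -0.6] 15.2 0.08511801425338708 0.0
up [ 0.5623 -0.1195  0.2794] [ 0.2  0.7 -0.6] 17.0 0.08505470344481336 0.0
down [0.4634 0.003  0.1036] [0.1 0.7 0.1] 22.7 0.08519165453181586 0.0
rod [352.85106383 224.42553191] [ 0.55985837 -0.12041462  0.165     ]
```

View pics/pre.png

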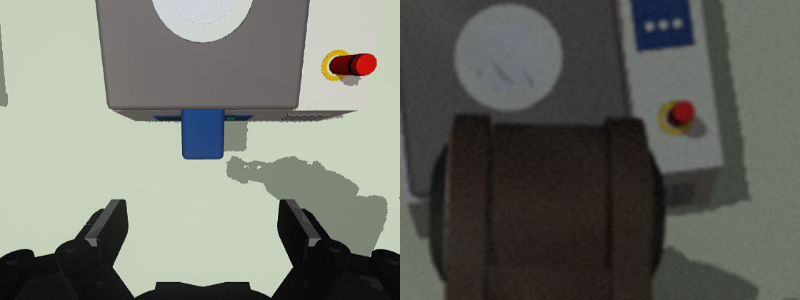

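The rod stands upright by itself at (680,113), right panel. The tongue at (203,135) is centred between the fingers at (115,215) and (295,215). Gripping it and raising the lid in small arc steps.

```bash
cat > lift.py <<'E'
from h import *
from station import r,claw,kin,cams
u=np.array([np.cos(np.radians(8.3)),np.sin(np.radians(8.3))])
def disp(d):
    t=np.radians(d);x=-.230*np.cos(t)+.008*np.sin(t)+.230;z=.230*np.sin(t)+.008*np.cos(t)-.008
    return np.array([*(u*x),z])
def p(n): s=r.read_state();print(n,s["ee_pos"].round(4),s["ft_force"].round(1),s["torque"].round(2),round(s["clock"],1),round(s["grip_width"],4),round(s["grasp_force"],1))
E
python3 - <<'E'
from lift import *
claw.set_gripper(0);p("closed")
P=r.read_state()["ee_pos"];np.save("P.npy",P)
for d in(4,8,12): r.move_straight(P+disp(d),.04);p(d)
c=cams.camera("scene");cv2.imwrite("pics/l12.png",cv2.resize(c["color"][120:300,180:400][:,:,::-1],None,fx=3,fy=3))
E
```

```text
closed [0.4631 0.0029 0.1034] [-0.6 -0.6  4. ] [-0.1   0.22  0.03] 23.2 0.0432 61.1
4 [0.4641 0.0031 0.1192] [ 2.6 -0.4 -3.3] [-0.1   0.1   0.09] 23.8 0.0427 61.4
8 [0.4664 0.0034 0.1355] [ 0.7 -0.1 -2.8] [-0.18  0.18  0.05] 24.3 0.0431 61.5
12 [0.4697 0.0039 0.1511] [-1.  -0.3 -2.5] [-0.11  0.39  0.07] 24.9 0.0429 61.5
```

View pics/l12.png

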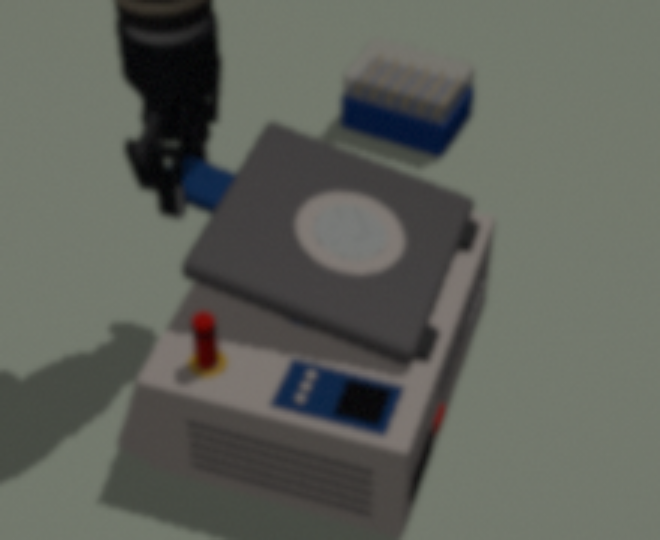

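The lid is rising in the grip (tongue at (208,185)) and the rod stands in its hole at (205,340). Continuing to 60°.

```bash
python3 - <<'E'
from lift import *
P=np.load("P.npy")
for d in range(17,61,5):
    d=min(d,60)
    if r.move_straight(P+disp(d),.05,threshold=30): p("STOP");break
    p(d)
else:
    r.move_straight(P+disp(60),.03)
r.sleep(.5);p("end")
c=cams.camera("scene");np.savez("end.npz",**{k:np.array(v) for k,v in c.items()});cv2.imwrite("pics/l60.png",cv2.resize(c["color"][90:290,180:400][:,:,::-1],None,fx=3,fy=3))
E
```

```text
17 [0.4755 0.0048 0.1706] [-1.9  0.3 -2. ] [-0.07  0.43  0.04] 25.5 0.043 61.8
22 [0.4828 0.0058 0.1891] [-0.4 -0.6 -3. ] [0.07 0.4  0.05] 26.0 0.0434 62.0
27 [0.4919 0.0072 0.2073] [ 1.1  0.7 -3.2] [0.16 0.21 0.07] 26.6 0.0431 62.4
32 [0.502  0.0087 0.2241] [ 0.1  2.2 -3.9] [0.26 0.28 0.15] 27.1 0.0432 62.6
37 [0.5141 0.0105 0.2406] [-0.   2.2 -3.2] [0.45 0.11 0.1 ] 27.7 0.0431 63.0
42 [0.5271 0.0124 0.2554] [ 0.4  2.9 -3. ] [0.54 0.32 0.11] 28.2 0.0431 63.2
47 [0.5416 0.0145 0.2693] [-1.3  4.7 -2.2] [ 0.87  0.39 -0.07] 28.8 0.0432 63.5
52 [0.557  0.0168 0.2816] [-0.5  5.7 -3.6] [0.91 0.69 0.15] 29.3 0.0427 63.7
57 [0.5735 0.0192 0.2926] [-0.7  4.5 -3.8] [ 0.96  0.67 -0.04] 29.9 0.043 64.0
end [0.5834 0.0207 0.2983] [-2.1  4.5 -2.8] [0.91 0.98 0.07] 30.9 0.0431 64.1
```

View pics/l60.png

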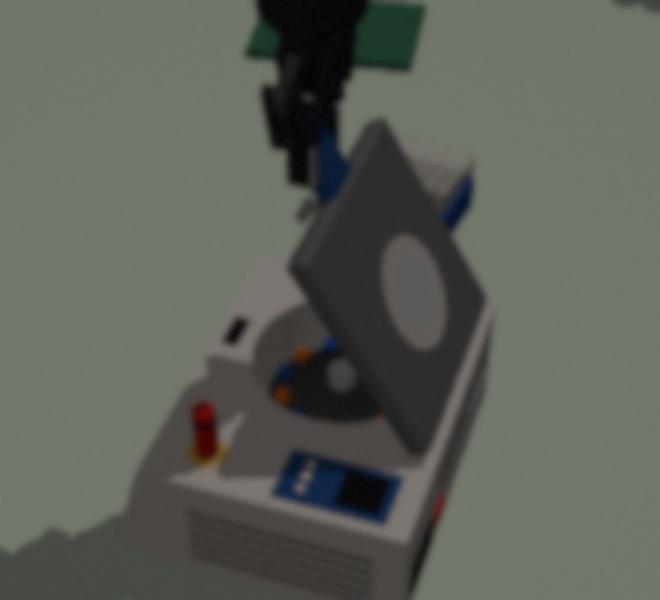

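The lid stands open at a steep angle, held by the tongue at (328,165). The rod is in place at (205,430). I'll check the angle from the lid's right edge, from (295,268) to (415,450).

```bash
python3 - <<'E'
from lift import *
c=dict(np.load("end.npz"));v=np.array([-u[1],u[0],0]);hole=np.array([.562,-.119,.115])
o=hole+v*.040   # plane y=-60
for n,q in(("front",(293,266)),("back",(418,450))):
    p0,d=ray(c,(q[0]/3+180,q[1]/3+90)); x=p0+d*((o-p0)@v)/(d@v)
    print(n,"local x",(x-hole)[:2]@u-.05,"z",x[2])
    if n=="front": F=x
    else: print("angle",np.degrees(np.arctan2(F[2]-x[2],(x-F)[:2]@u)),"len",np.linalg.norm(F-x))
E
```

```text
front local x 0.01095112721943016 z 0.2852631574215745
back local x 0.10745552512526986 z 0.1313753003030429
angle 57.9078219102012 len 0.18164407885670875
```

```bash
python3 -c "
from station import r
print(r.sign_off())"
```

```text
the job is handed in; nothing more can be done
None
```

I've handed the job in: the release rod is fully home and standing by itself in the hole, the tubes and tip box were left alone, and the gripper is holding the lid at about 60° (60° from the arm's motion, 58° from a camera check); the hand-in gave no verdict.

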